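# Bring the inspection lamp over a receiver module

### The arm

A 6-joint arm with a two-finger parallel gripper is mounted at the origin on the work surface. World frame = base frame: x ahead of the robot, y to its left, z up, the work surface at z = 0. Lengths are in mm, angles in rad, forces in N, time in s.
With the tool pointing down it reaches from about 300 to 775 mm from the base axis. Payload 14.6 kg.
Tool frame: the origin (TCP) lies midway between the tips of the shut fingers; the grasp point (between the pads) lies 19 mm behind it (manip.grip_point_offset is the distance from the TCP to the grasp point, in mm); x points along the fingers, z is the direction in which the jaws open and shut, and the axes are right-handed (so a half turn about x gives the same grasp; the last joint's range is limited). The gripper opens to 94 mm and grips with 3 to 60 N. Pads are 16 mm wide; open, the fingers measure 119 mm over their backs; the gripper's body (75 mm by 177 mm) begins 78 mm behind the grasp point.
Start: joints at [1.194, 0.3, 1.521, -0, 1.321, -0.067], TCP at [167.675, 523.808, 205.446] pointing down, gripper open.
Joint ranges: [-3.03, 3.03], [-0.79, 2.21], [0.23, 2.52], [-1.04, 4.18], [0, 3.07], [-2.55, 2.55]. Speed limits (rad/s): [2.22, 2.22, 2.57, 3.14, 3.14, 3.14].

### API

Orientations are given as [roll, pitch, yaw] about the fixed x, y, z axes, in that order (R = Rz(yaw) Ry(pitch) Rx(roll)).
In Python, from cell import manip, camera, calibration, order gives the robot as it stands.
- The arm moves only by the tool jog_arm, never from a script. Its arguments are lists of equal length, an entry for each row: "turn": the turn, a rotation vector about the tool's x, y, z in degrees, a list of three; "dp": the shift along the tool's x, y, z in cm, a list of three; "gripper": the closure, from 0 (fully open) to 1 (shut). In form: {"turn": [[ax, ay, az], ...], "dp": [[tx, ty, tz], ...], "gripper": [gripper, ...]}. A call has 1 to 8 rows; each row shifts and turns the pose as measured when the row begins, along the tool's axes as they then stand; what a row does not reach is not made up. A row lasts 1/8 s, in which the tool goes at most 62.5 mm and 10.7 degrees, less where a joint would pass 70% of its speed; a pose out of reach is approached as far as the arm can. A call is refused whole if a number of a shift passes 6.25 or a number of a turn 10.7, either way. A call with a gripper value outside its range is refused whole. The fingers move at their own pace and stop on an object; "grip_force" is the grip in N (left out, the last holds). Time passes only in rows, so rows that do not move let the fingers close. It gives the time, the measured TCP pose, the force and the opening at its end, in the units of the state.
- manip.read_state(): the state, without advancing time (a new reading comes with each control period).
- camera(name): name is "scene" or "top" or "wrist"; returns (picture, depth): 400x640x3 uint8, red, green, blue; 400x640 float32, mm along the optical axis (not along the pixel's ray), 0 where there is no reading.
- calibration(name): a dict with "K" (3x3 intrinsics, pixels), "world_from_camera" (4x4, takes a point from camera to world coordinates). Camera axes: x right, y down, z forward; pixel columns grow to the right and rows downward; lengths in mm; the calibration is good to about 2 mm. A picture is of the moment at which its call begins: read the wrist's pose just before it. calibration takes no time and is no camera call; for the wrist camera it gives the pose at the moment of the call.
- order.sign_off(): hands the job in, once; it reports no verdict.
The state is a dict: "clock": time; "joints": joint angles; "qd": joint speeds; "effort": joint torques, N m; "eef_pos": TCP position; "eef_rot": TCP orientation; "wrist_force": force on the tool from outside, world axes, zero at the start; "moment": the same for the moment, N m; "finger_gap": finger opening in mm.
Only numpy, scipy, OpenCV 4.12 (cv2) and the standard library are available. Lean on these libraries where they do the work, as an engineer would, in place of code of your own. Each camera call takes 0.05 s, during which the arm holds its last target.

### The job

Slide the flat aluminium receiver module over the desk, never lifting it off, until it lies wholly on the cork mat, centred and lined up with the mat's long side, and leave it there. Then push the lamp arm's lock button fully down, take the knob of the arm and pull the arm out until its pointer stands level with the line of the marker clip on the scale, and finish while still holding the knob there, because a spring draws the arm back in. Do not shift the marker clip, and leave the hand microphone, the remote control and the screwdriver alone.

Things in the scene. Friction and masses are not known exactly. Their poses are not given: they have to be found in the camera images.
- module_center (a point): Centre of the receiver module: a loose flat aluminium box 110 mm long (its x axis) x 50 mm wide (y) x 24 mm high, about 0.35 kg, lying on the desk with small brass sockets (8 mm long, 10 mm thick) at both ends and a ribbed dark top. The point lies 12 mm above the desk. Either end may point either way.
- mat: Thin cork mat, 140 mm (x axis) x 80 mm (y), flush with the desk (under 1 mm, no step to climb). Origin at its centre.
- stand: Heavy fixed lamp stand: a dark steel foot, a column and on top a level grey square tube, 200 x 30 mm, its top 130 mm above the desk, out of which the steel lamp arm telescopes. Origin at desk level under the tube; x axis = the level direction in which the arm slides out, z up. Tube from x = -120 to +80 mm, y = -15 to +15 mm. An aluminium scale with dark ticks every 10 mm runs along the +y side of the arm (x 60 to 300 mm, y 24 to 52 mm, its top at 121 mm).
- lock_top (a point): Centre of the top of the round grey lock button, 26 mm diameter, on top of the tube 20 mm along the stand's x from its origin; it stands 146 mm above the desk when up.
- lock_button (a joint): Travel of the lock button, straight down: 0 = up (arm locked), 0.008 m = fully down (arm free). Pushing it down takes about 3 N; it stays down by itself where it is left.
- lamp_arm (a joint): How far the lamp arm is pulled out, m: 0 = fully in (the start), 0.15 = the stop. Locked until the lock button is down. A spring draws it in with 4.5 N at 0 to 7 N at 0.15, plus 1 N of friction, so it runs back if let go. The arm is on the marker when this equals marker.
- knob_center (a point): Middle of the round black plastic knob that stands upright on the lamp arm (its solid is lamp_arm_c1): 22 mm diameter, 42 mm high, its foot 130 mm and this point 151 mm above the desk; 130 mm along the stand's x from the stand's origin when the arm is in; moves with the arm. Under the knob is a 28 x 26 mm collar whose top is flush with the knob's foot; ahead of it, lower than the foot, hangs the lamp head, whose front end is about 90 mm ahead of the knob's axis.
- pointer (a point): Tip of the thin pointer blade (2 mm wide) which sticks out sideways (+y of the stand) from the collar under the knob over the scale; same place along the arm as the knob's axis; moves with the arm.
- marker (a joint): Place of the marker clip on the scale, m: the value that lamp_arm must reach. The clip is stiff (25 N) and is not to be moved.
- marker_line (a point): Inner end of the raised thin line (2 mm wide) on top of the marker clip, a dark steel block 12 x 16 x 14 mm on the outer edge of the scale; the top of the line is 129 mm above the desk. The pointer is on the mark when both have the same place along the stand's x.
- fist_mic: Black hand microphone lying on the desk, 60 x 85 x 34 mm, with grey grille slots. Origin under its centre. Bystander.
- remote: Black remote control 150 x 46 x 20 mm, long along its x, origin under its centre. Bystander.
- screwdriver: Screwdriver lying on the desk. Bystander.
Not all that is in view belongs to the job. What is shaped like the part that bears module_center but orange or purple is not meant.

How it is judged:
By the outcome, as a careful person would: the job done as asked, in the order asked, and still so for the second after the job is handed in, while the arm keeps its last pose, push and grip.
It also fails if it takes over 61 s, if anything falls off the work surface, if the arm or the gripper's body presses on something with over 40 N, if the wrist force passes 120 N, or if a joint passes its speed limit or range.

## Working session

There is one attempt and no reset: what is moved stays moved. The work goes in short steps, Python scripts to look and compute and a tool call to move; the robot and the scene stay as the last step left them, time stands still between calls to the robot, and variables do not carry over. Pictures are saved under pics/ and viewed, and the job is handed in when it is done.

Besides the shell and the picture viewer there is one more tool, called after "Request:" by a JSON object that holds its "name" and its "arguments". jog_arm: Moves the arm, as the interface text tells. Its arguments: {"type":"object","properties":{"turn":{"type":"array","items":{"type":"array","items":{"type":"number"}}},"dp":{"type":"array","items":{"type":"array","items":{"type":"number"}}},"gripper":{"type":"array","items":{"type":"number"}},"grip_force":{"type":"number"}},"required":["turn","dp","gripper"]}

```bash
mkdir -p pics; ls
cat > h.py <<'E'
import numpy as np, cv2
from cell import manip, camera, calibration, order
def snap(n,f):
    c=calibration(n); p,d=camera(n)
    np.savez('%s.npz'%f,p=p,d=d,K=c['K'],T=c['world_from_camera'])
    cv2.imwrite('pics/%s.png'%f,p[:,:,::-1])
def load(f): return np.load('%s.npz'%f)
def pt(s,u,v,z=None):
    K=np.array(s['K']);T=np.array(s['T'])
    r=np.linalg.inv(K)@[u,v,1.]
    if z is None:
        q=r*s['d'][int(v),int(u)]; return (T[:3,:3]@q+T[:3,3]).round(1)
    r=T[:3,:3]@r; return (T[:3,3]+r*(z-T[2,3])/r[2]).round(1)
def crop(f,o,u0,v0,u1,v1,k):
    p=load(f)['p'][v0:v1,u0:u1,::-1]
    cv2.imwrite('pics/%s.png'%o,cv2.resize(p,None,fx=k,fy=k,interpolation=cv2.INTER_CUBIC))
E
python3 - <<'E'
from h import *
print(manip.read_state()); snap('top','top0'); snap('scene','scene0')
for n in('top','scene','wrist'): print(calibration(n))
E
```

```text
pics
{'clock': 0.0, 'joints': array([ 1.19439671e+00,  3.00452800e-01,  1.52158836e+00, -8.11382996e-06,
        1.32070594e+00, -6.66123426e-02]), 'qd': array([ 1.52450240e-04, -8.06604329e-04, -6.32856230e-04, -8.54903932e-04,
       -9.41106468e-05,  4.07198621e-04]), 'effort': array([ 4.70326063e-05, -5.31814206e+01, -3.52729189e+01,  7.07810232e-02,
        2.44234741e-02, -1.11682455e-04]), 'eef_pos': array([167.58350301, 523.56603242, 204.89329281]), 'eef_rot': array([ 3.08178785,  1.56964185, -1.94038639]), 'wrist_force': array([0.03162375, 0.17241647, 0.38137608]), 'moment': array([0.01136115, 0.01895216, 0.01039393]), 'finger_gap': 93.82882811915036}
{'K': array([[468.62866403,   0.        , 316.55499197],
       [  0.        , 468.62866403, 209.09075529],
       [  0.        ,   0.        ,   1.        ]]), 'world_from_camera': array([[-9.25752072e-03, -9.80242616e-01,  1.97582164e-01,
         2.46776508e+02],
       [-9.99955193e-01,  9.46574003e-03,  1.09401844e-04,
        -1.05856354e+02],
       [-1.97750175e-03, -1.97572298e-01, -9.80286324e-01,
         1.47993097e
[... 440 characters left out ...]
02],
       [-2.14679630e-03, -5.73993234e-01, -8.18857227e-01,
         1.11370210e+03],
       [ 0.00000000e+00,  0.00000000e+00,  0.00000000e+00,
         1.00000000e+00]])}
{'K': array([[349.38796081,   0.        , 313.89285512],
       [  0.        , 349.38796081, 198.30525063],
       [  0.        ,   0.        ,   1.        ]]), 'world_from_camera': array([[ 3.05688937e-01,  9.17292018e-01,  2.55205071e-01,
         9.30214815e+01],
       [ 9.52131213e-01, -2.94319564e-01, -8.25962881e-02,
         5.48375275e+02],
       [-6.53070570e-04,  2.68237485e-01, -9.63352596e-01,
         3.83688488e+02],
       [ 0.00000000e+00,  0.00000000e+00,  0.00000000e+00,
         1.00000000e+00]])}
```

View pics/top0.png

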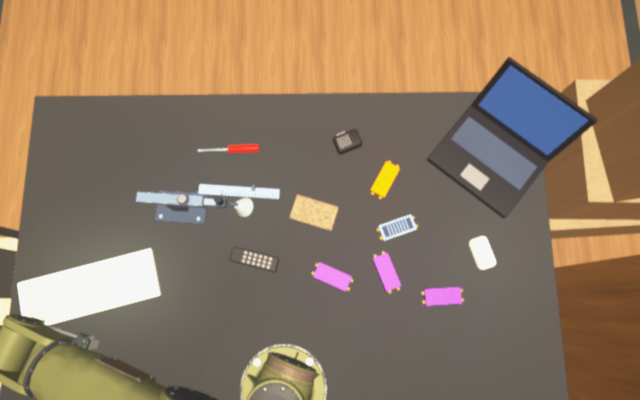

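View pics/scene0.png

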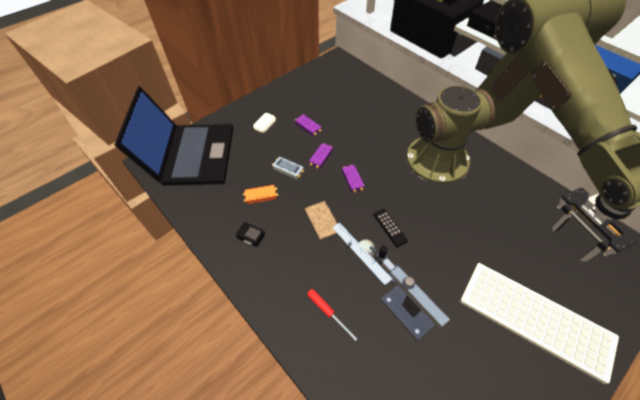

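Run:
```python
from h import *
crop('top0','c1',280,180,430,260,5); crop('top0','c2',130,170,290,240,5)
s=load('top0')
for u,v in((283,385),(397,227),(314,212)): print(pt(s,u,v,0),pt(s,u,v))
```

```text
[ 8.6 -0.2  0. ] [ 57.1 -21.8 301.9]
[ 484.2 -362.2    0. ] [ 480.7 -358.4   21.9]
[535.6 -97.4   0. ] [535.4 -97.4   1. ]
```

View pics/c1.png

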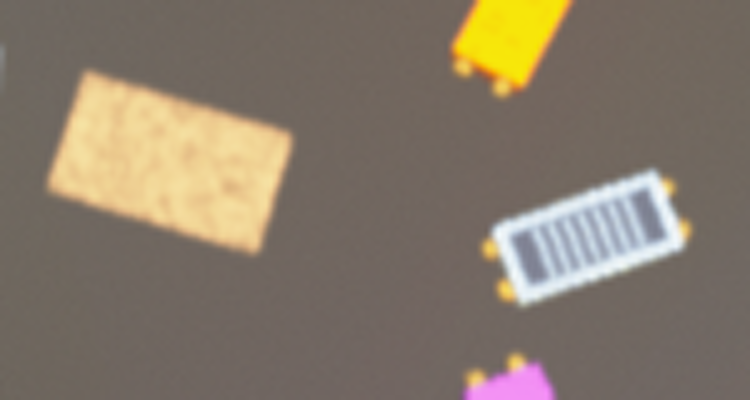

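View pics/c2.png

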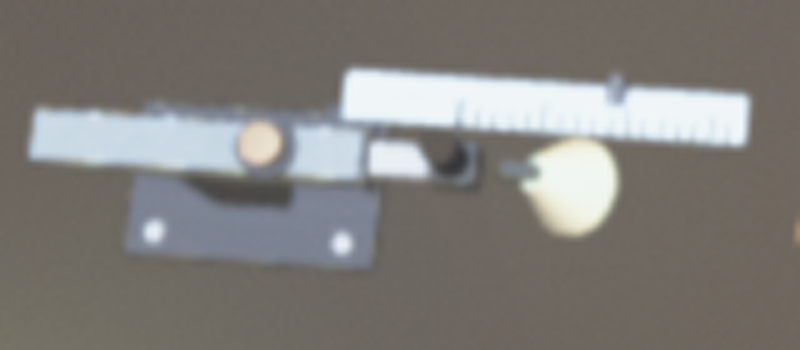

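Run:
```python
from h import *
s=load('top0')
f=lambda L,z,u0,v0:np.array([pt(s,u0+a/5-.4,v0+b/5-.4,z)[:2] for a,b in L])
m=f([(88,70),(293,133),(258,253),(48,190)],0,280,180); print('mat',m,m.mean(0))
r=cv2.minAreaRect(m.astype(np.float32)); print(r)
m=f([(657,170),(688,245),(522,305),(492,228)],24,280,180); print('mod',m,m.mean(0)); print(cv2.minAreaRect(m.astype(np.float32)))
m=f([(34,107),(363,132),(363,185),(30,158)],130,130,170); print('tube',m)
print('btn',f([(259,143)],146,130,170),'knobtop',f([(447,153)],172,130,170),'clip',f([(616,88)],129,130,170))
from scipy.spatial.transform import Rotation as R
st=manip.read_state(); M=R.from_euler('xyz',st['eef_rot']).as_matrix(); print(M.round(3))
```

```text
mat [[ 596.9  -43.4]
 [ 553.9 -175.6]
 [ 475.9 -151.8]
 [ 518.   -17.6]] [536.175 -97.1  ]
((536.5496215820312, -97.12285614013672), (140.64866638183594, 83.00514221191406), 72.5827865600586)
mod [[ 522.8 -404.2]
 [ 474.7 -421.3]
 [ 437.7 -315.6]
 [ 486.7 -298.6]] [ 480.475 -359.925]
((480.5533752441406, -360.0008850097656), (51.865203857421875, 111.98832702636719), 19.133642196655273)
tube [[578.7 427.7]
 [561.6 232. ]
 [529.6 230.8]
 [547.8 428. ]]
btn [[551.9 288.5]] knobtop [[539. 173.]] clip [[587.2  83. ]]
[[-0.    -0.952  0.305]
 [-0.001  0.305  0.952]
 [-1.     0.    -0.001]]
```

```bash
cat >> h.py <<'E'
from scipy.spatial.transform import Rotation as R
def Rj(a):
    a=np.radians(a); z=np.array([np.cos(a),np.sin(a),0]); x=np.array([0,0,-1.]); return np.c_[x,np.cross(z,x),z]
def cur():
    st=manip.read_state(); return st['eef_pos'],R.from_euler('xyz',st['eef_rot']).as_matrix()
def plan(wps,step=45,tstep=9):
    p,M=cur(); print('at',p.round(1),'jaw',np.degrees(np.arctan2(M[1,2],M[0,2])).round(2),'rz tilt',M[:,0].round(3),'clock',manip.read_state()['clock'])
    T=[];D=[]
    for (x,y,z,a) in wps:
        t=np.array([x,y,z]);Mt=Rj(a)
        n=int(np.ceil(max(np.linalg.norm(t-p)/step,np.degrees((R.from_matrix(M.T@Mt)).magnitude())/tstep,1)-1e-6))
        for i in range(n):
            d=np.round(M.T@(t-p)/(n-i)/10,2); w=np.round(np.degrees(R.from_matrix(M.T@Mt).as_rotvec())/(n-i),1)
            p=p+M@d*10; M=M@R.from_rotvec(np.radians(w)).as_matrix(); T.append(w.tolist());D.append(d.tolist())
    for i in range(0,len(T),8): print('"turn":',T[i:i+8],'\n"dp":',D[i:i+8])
E
python3 - <<'E'
from h import *
plan([(420,350,230,60),(540,0,220,35),(480,-360,150,19)])
E
```

```text
at [167.6 523.6 205. ] jaw 72.25 rz tilt [-0.    -0.001 -1.   ] clock 0.1
"turn": [[1.8, -0.0, 0.0], [1.7, -0.0, 0.0], [1.8, -0.0, 0.0], [1.7, -0.0, 0.0], [1.8, -0.0, 0.0], [1.7, -0.0, 0.0], [1.8, -0.1, 0.0], [2.8, 0.0, 0.0]] 
"dp": [[-0.36, -4.19, -1.26], [-0.36, -4.23, -1.13], [-0.36, -4.26, -1.01], [-0.35, -4.29, -0.87], [-0.36, -4.31, -0.74], [-0.35, -4.33, -0.61], [-0.36, -4.35, -0.48], [0.11, -3.1, -2.7]]
"turn": [[2.8, 0.0, -0.0], [2.8, 0.0, -0.0], [2.8, 0.0, -0.0], [2.8, 0.0, -0.0], [2.7, 0.0, -0.0], [2.8, 0.0, -0.0], [2.7, 0.0, -0.0], [2.8, 0.0, -0.0]] 
"dp": [[0.11, -3.23, -2.54], [0.11, -3.35, -2.38], [0.11, -3.46, -2.22], [0.11, -3.57, -2.04], [0.11, -3.66, -1.87], [0.11, -3.75, -1.69], [0.11, -3.83, -1.51], [0.11, -3.89, -1.33]]
"turn": [[1.8, 0.0, -0.0], [1.8, 0.0, -0.0], [1.8, 0.0, -0.0], [1.8, 0.0, -0.0], [1.8, 0.0, -0.0], [1.7, 0.0, -0.0], [1.8, 0.0, -0.0], [1.7, 0.0, -0.0]] 
"dp": [[0.78, -2.9, -2.84], [0.77, -2.98, -2.75], [0.78, -3.07, -2.65], [0.77, -3.15, -2.55], [0.78, -3.23, -2.45], [0.77, -3.3, -2.35], [0.78, -3.37, -2.25], [0.77, -3.45, -2.15]]
"turn": [[1.8, 0.0, -0.0]] 
"dp": [[0.78, -3.5, -2.04]]
```

Request:
{"name": "jog_arm", "arguments": {"turn": [[1.8,0,0],[1.8,0,0],[1.8,0,0],[1.8,0,0],[1.8,0,0],[1.8,0,0],[1.8,0,0],[2.8,0,0]], "dp": [[-0.4,-4.2,-1.3],[-0.4,-4.2,-1.1],[-0.4,-4.3,-1.0],[-0.4,-4.3,-0.9],[-0.4,-4.3,-0.7],[-0.4,-4.3,-0.6],[-0.4,-4.3,-0.5],[0.1,-3.1,-2.7]], "gripper": [0.2,0.2,0.2,0.2,0.2,0.2,0.2,0.2]}}

```text
clock: 1.1
eef_pos: [437.9, 304.4, 230.1]
eef_rot: [3.057, 1.565, -2.237]
wrist_force: [0.9, -0.3, -0.3]
finger_gap: 74.9
```

Request:
{"name": "jog_arm", "arguments": {"turn": [[2.8,0,0],[2.8,0,0],[2.8,0,0],[2.8,0,0],[2.8,0,0],[2.8,0,0],[2.8,0,0],[2.8,0,0]], "dp": [[0.1,-3.2,-2.5],[0.1,-3.3,-2.4],[0.1,-3.5,-2.2],[0.1,-3.6,-2.0],[0.1,-3.7,-1.9],[0.1,-3.8,-1.7],[0.1,-3.8,-1.5],[0.1,-3.9,-1.3]], "gripper": [0.2,0.2,0.2,0.2,0.2,0.2,0.2,0.2]}}

```text
clock: 2.1
eef_pos: [542.1, -19.4, 220.8]
eef_rot: [-3.111, 1.561, -2.527]
wrist_force: [0.5, 0.3, 0.3]
finger_gap: 75.3
```

Run:
```python
from h import *
plan([(480,-360,150,19)])
```

```text
at [542.1 -19.4 220.8] jaw 33.47 rz tilt [-0.008 -0.006 -1.   ] clock 2.1
"turn": [[1.8, -0.1, 0.0], [1.8, -0.1, 0.0], [1.8, -0.1, 0.0], [1.8, -0.1, 0.0], [1.8, -0.0, 0.0], [1.8, -0.0, 0.0], [1.8, -0.1, 0.0], [1.9, -0.0, 0.1]] 
"dp": [[0.92, -3.12, -2.99], [0.91, -3.22, -2.89], [0.9, -3.3, -2.79], [0.9, -3.39, -2.68], [0.9, -3.47, -2.58], [0.89, -3.56, -2.47], [0.9, -3.63, -2.35], [0.89, -3.7, -2.24]]
```

Request:
{"name": "jog_arm", "arguments": {"turn": [[1.8,0,0],[1.8,0,0],[1.8,0,0],[1.8,0,0],[1.8,0,0],[1.8,0,0],[1.8,0,0],[1.8,0,0]], "dp": [[0.9,-3.1,-3.0],[0.9,-3.2,-2.9],[0.9,-3.3,-2.8],[0.9,-3.4,-2.7],[0.9,-3.5,-2.6],[0.9,-3.6,-2.5],[0.9,-3.6,-2.3],[0.9,-3.7,-2.2]], "gripper": [0.2,0.2,0.2,0.2,0.2,0.2,0.2,0.2]}}

```text
clock: 3.1
eef_pos: [475.0, -370.9, 146.7]
eef_rot: [3.136, 1.559, -2.822]
wrist_force: [-0.1, 0.1, 0.1]
finger_gap: 75.4
```

Request:
{"name": "jog_arm", "arguments": {"turn": [[0,0,0]], "dp": [[0,0,0]], "gripper": [0.3]}}

```text
clock: 3.22
eef_pos: [473.7, -372.9, 145.2]
eef_rot: [3.011, 1.558, -2.951]
wrist_force: [0.4, 0.3, -0.0]
finger_gap: 68.6
```

Run:
```python
from h import *
plan([(480,-360,150,19)])
snap('wrist','w1')
```

```text
at [ 473.7 -372.9  145.2] jaw 18.39 rz tilt [-0.013 -0.002 -1.   ] clock 3.225
"turn": [[-0.6, -0.7, -0.1]] 
"dp": [[-0.49, 1.03, 1.0]]
```

View pics/w1.png

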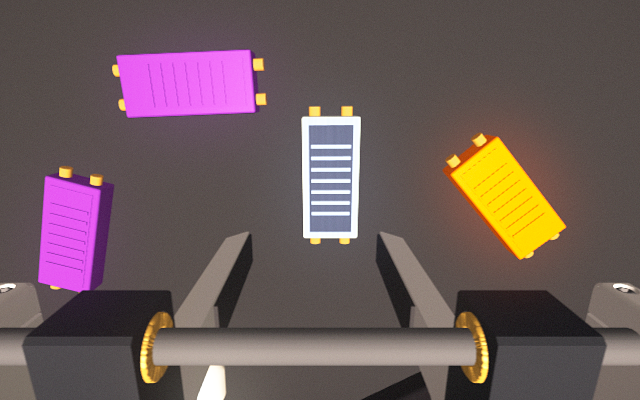

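Run:
```python
from h import *
s=load('w1')
m=np.array([pt(s,u,v,24)[:2] for u,v in((302.5,116.5),(360,116.5),(358,238),(303,237.5))]); print(m,m.mean(0),cv2.minAreaRect(m.astype(np.float32)))
plan([(480.5,-360,100,19),(480.5,-360,8,19)],30)
```

```text
[[ 442.2 -313. ]
 [ 487.8 -297.9]
 [ 523.9 -400.5]
 [ 475.8 -416.2]] [ 482.425 -356.9  ] ((482.9798278808594, -356.6649169921875), (50.59747314453125, 108.73735809326172), 18.076854705810547)
at [ 474.3 -371.7  145.7] jaw 18.48 rz tilt [-0.012 -0.003 -1.   ] clock 3.275
"turn": [[-0.3, -0.4, -0.0], [-0.2, -0.3, -0.1], [-0.0, -0.0, 0.0], [-0.0, -0.0, 0.0], [-0.0, -0.0, 0.0], [-0.0, -0.0, 0.0]] 
"dp": [[2.28, 0.45, 0.51], [2.28, 0.45, 0.5], [2.3, -0.0, -0.0], [2.3, -0.0, -0.0], [2.3, -0.0, -0.0], [2.3, -0.0, -0.0]]
```

Request:
{"name": "jog_arm", "arguments": {"turn": [[-0.3,-0.4,0],[-0.2,-0.3,0],[0,0,0],[0,0,0],[0,0,0]], "dp": [[2.0,0.5,0.6],[2.0,0.5,0.5],[2.0,0,0],[2.0,0,0],[2.0,0,0]], "gripper": [0.3,0.3,0.3,0.3,0.3], "grip_force": 4}}

```text
clock: 3.9
eef_pos: [484.2, -353.5, 45.6]
eef_rot: [-0.409, 1.568, -0.071]
wrist_force: [0.0, -0.2, 0.4]
finger_gap: 66.0
```

Run:
```python
from h import *
plan([(481.5,-358.5,4.5,18.6)],15)
```

```text
at [ 484.2 -353.5   45.6] jaw 19.37 rz tilt [ 0.003 -0.    -1.   ] clock 3.9
"turn": [[0.3, 0.0, 0.0], [0.2, 0.1, 0.0], [0.3, 0.0, 0.1]] 
"dp": [[1.37, -0.13, -0.14], [1.37, -0.13, -0.14], [1.37, -0.12, -0.14]]
```

Request:
{"name": "jog_arm", "arguments": {"turn": [[0.3,0,0],[0.2,0,0],[0.2,0,0]], "dp": [[1.3,-0.2,-0.2],[1.3,-0.1,-0.1],[0.9,-0.1,-0.1]], "gripper": [0.3,0.3,0.3]}}

```text
clock: 4.28
eef_pos: [482.5, -357.0, 9.2]
eef_rot: [-0.326, 1.568, 0.001]
wrist_force: [0.2, 0.5, 0.9]
finger_gap: 65.5
```

Request:
{"name": "jog_arm", "arguments": {"turn": [[0,0,0]], "dp": [[0,0,0]], "gripper": [0.3]}}

```text
clock: 4.4
eef_pos: [482.3, -356.9, 8.8]
eef_rot: [-0.121, 1.569, 0.207]
wrist_force: [-0.3, -0.4, -0.2]
finger_gap: 65.6
```

Run:
```python
from h import *
plan([(481.5,-358.5,4.5,18.6)],15)
snap('wrist','w2')
```

```text
at [ 482.3 -356.9    8.8] jaw 18.77 rz tilt [ 0.002  0.    -1.   ] clock 4.4
"turn": [[0.2, 0.1, 0.0]] 
"dp": [[0.43, -0.12, -0.13]]
```

View pics/w2.png

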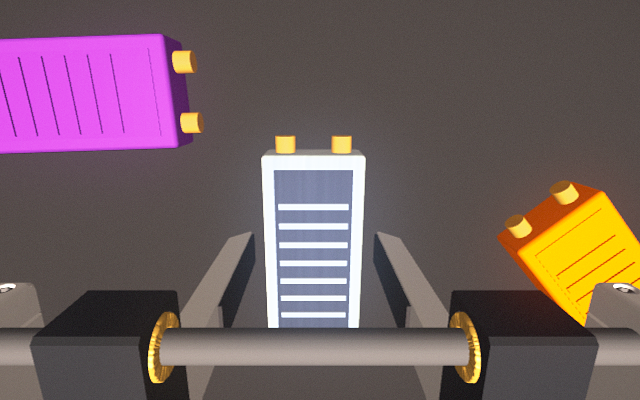

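Request:
{"name": "jog_arm", "arguments": {"turn": [[0,0,0],[0,0,0],[0,0,0],[0,0,0],[0,0,0]], "dp": [[0.4,-0.1,0],[0,0,0],[0,0,0],[0,0,0],[0,0,0]], "gripper": [0.4,0.45,0.6,0.6,0.6], "grip_force": 4}}

```text
clock: 5.08
eef_pos: [483.2, -358.5, 6.0]
eef_rot: [-0.584, 1.567, -0.256]
wrist_force: [0.2, -0.6, -1.2]
finger_gap: 49.9
```

Run:
```python
from h import *
s=load('w2'); print(pt(s,263,157,24),pt(s,364.5,157,24))
print(manip.read_state()['finger_gap'])
snap('wrist','w3')
plan([(481.5,-358.5,4.5,18.6)],15)
```

```text
[ 442.4 -313.8   24. ] [ 487.6 -298.5   24. ]
49.851021325318385
at [ 483.3 -358.5    6. ] jaw 18.77 rz tilt [ 0.004 -0.001 -1.   ] clock 5.125
"turn": [[0.2, 0.2, 0.1]] 
"dp": [[0.15, 0.06, -0.17]]
```

View pics/w3.png

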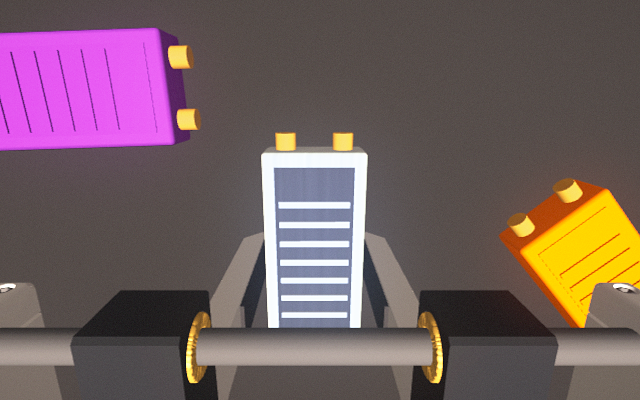

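Run:
```python
from h import *
s=load('w3'); e=(pt(s,263.5,154,24)+pt(s,366,154,24))/2; p,M=cur(); print(e,M.T@(e-p))
plan([(505,-220,5,5)],16)
```

```text
[ 465.8 -305.8   24. ] [-18.10725972  55.47883098   0.49474442]
at [ 483.3 -358.5    6. ] jaw 18.77 rz tilt [ 0.004 -0.001 -1.   ] clock 5.125
"turn": [[1.5, 0.0, 0.0], [1.5, 0.0, 0.0], [1.5, 0.0, 0.0], [1.5, 0.0, 0.0], [1.6, 0.0, 0.0], [1.5, 0.1, 0.0], [1.6, 0.0, 0.0], [1.5, 0.1, 0.0]] 
"dp": [[0.01, 1.38, 0.72], [0.01, 1.4, 0.69], [0.01, 1.42, 0.65], [0.01, 1.43, 0.61], [0.01, 1.45, 0.58], [0.01, 1.46, 0.54], [0.01, 1.48, 0.5], [0.01, 1.49, 0.45]]
"turn": [[1.6, 0.0, 0.1]] 
"dp": [[0.01, 1.49, 0.42]]
```

Request:
{"name": "jog_arm", "arguments": {"turn": [[0.5,0,0],[1.0,0,0],[1.5,0,0],[1.5,0,0],[1.6,0,0],[1.5,0,0],[1.6,0,0],[1.5,0,0]], "dp": [[0.08,0.4,0.2],[0.02,0.9,0.5],[0.02,1.4,0.65],[0.01,1.4,0.6],[0.01,1.45,0.6],[0.01,1.45,0.5],[0.01,1.5,0.5],[0.01,1.5,0.45]], "gripper": [0.6,0.6,0.6,0.6,0.6,0.6,0.6,0.6]}}

```text
clock: 6.12
eef_pos: [499.5, -247.8, 5.8]
eef_rot: [-0.821, 1.562, -0.69]
wrist_force: [0.6, -3.6, 1.4]
finger_gap: 50.2
```

Run:
```python
from h import *
print(manip.read_state()['finger_gap'])
plan([(525,-135,5,-10)],16)
```

```text
50.154692349841454
at [ 499.5 -247.8    5.8] jaw 7.47 rz tilt [ 0.007 -0.006 -1.   ] clock 6.125
"turn": [[2.2, 0.1, 0.0], [2.2, 0.0, 0.0], [2.2, 0.1, 0.1], [2.2, 0.0, 0.0], [2.2, 0.1, 0.1], [2.2, 0.0, 0.0], [2.1, 0.1, 0.1], [2.2, 0.0, 0.0]] 
"dp": [[0.0, 1.36, 0.5], [0.0, 1.37, 0.45], [0.0, 1.39, 0.39], [0.01, 1.41, 0.34], [0.01, 1.42, 0.29], [0.01, 1.42, 0.23], [0.01, 1.43, 0.17], [0.0, 1.44, 0.12]]
```

Request:
{"name": "jog_arm", "arguments": {"turn": [[2.2,0.1,0],[2.2,0,0],[2.2,0.1,0.1],[2.2,0.1,0.1],[2.2,0.1,0.1],[2.2,0,0],[1.5,0,0],[0.5,0,0]], "dp": [[0.02,1.4,0.5],[0.02,1.4,0.45],[0.01,1.4,0.4],[0.01,1.4,0.35],[0.01,1.4,0.3],[0.01,1.4,0.2],[0.01,0.9,0.1],[0.01,0.3,0]], "gripper": [0.6,0.6,0.6,0.6,0.6,0.6,0.6,0.6]}}

```text
clock: 7.12
eef_pos: [521.9, -143.9, 5.7]
eef_rot: [-1.023, 1.569, -1.169]
wrist_force: [0.3, -3.8, 0.1]
finger_gap: 49.7
```

Run:
```python
from h import *
print(manip.read_state()['finger_gap'])
snap('wrist','w4')
plan([(536.3,-97,5,-17.7)],16)
```

```text
49.74768429679396
at [ 521.9 -143.6    5.6] jaw -8.38 rz tilt [ 0.001 -0.002 -1.   ] clock 7.175
"turn": [[2.3, 0.0, 0.0], [2.3, 0.0, 0.0], [2.4, 0.0, 0.0], [2.3, 0.1, 0.1]] 
"dp": [[0.01, 1.21, 0.19], [0.02, 1.21, 0.14], [0.01, 1.22, 0.09], [0.02, 1.21, 0.03]]
```

View pics/w4.png

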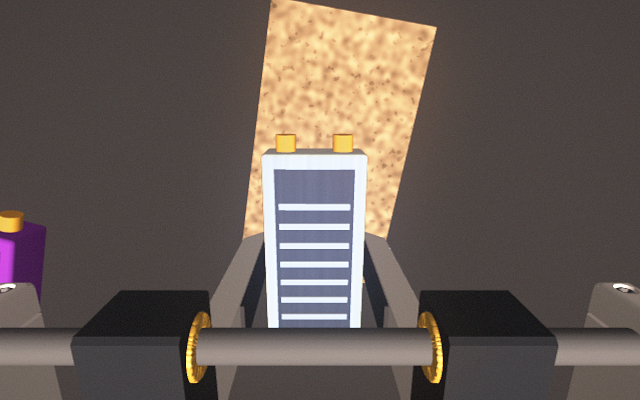

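Run:
```python
from h import *
crop('w4','c4',230,0,450,240,3)
```

```text
(no output)
```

View pics/c4.png

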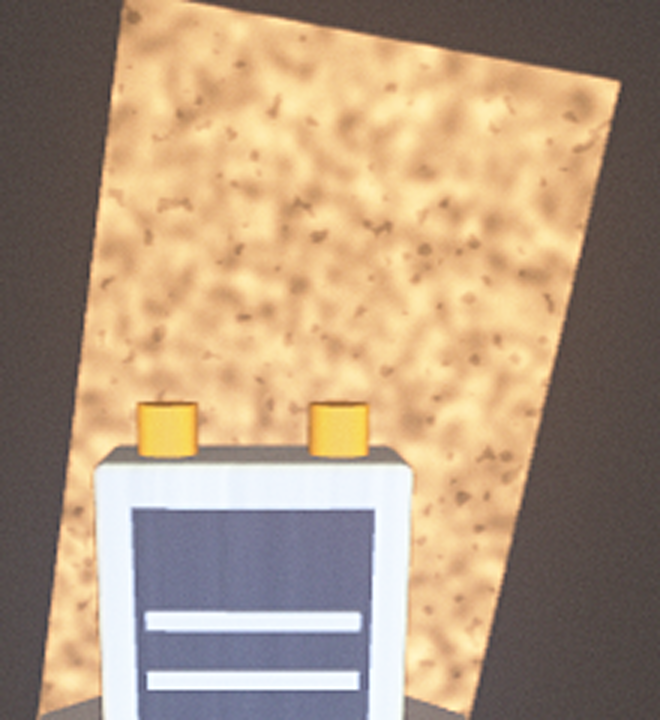

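Run:
```python
from h import *
s=load('w4')
q=lambda a,b:pt(s,a/3+230-.33,b/3-.33,0)[:2]
f=[q(185,0),q(620,80)];l=[q(122,20),q(40,700)];r=[q(620,80),q(470,715)]
ang=lambda e:np.degrees(np.arctan2(*(e[0]-e[1])[::-1]))
print(f,l,r,ang(f),ang(l),ang(r))
dx=(l[0]-l[1])/np.linalg.norm(l[0]-l[1])+(r[0]-r[1])/np.linalg.norm(r[0]-r[1]);dx/=np.linalg.norm(dx)
n=np.array([-dx[1],dx[0]]);print('long',np.degrees(np.arctan2(dx[1],dx[0])))
w=[n@l[0],n@l[1],n@r[0],n@r[1]];print(w)
c=(w[0]+w[1]+w[2]+w[3])/4
far=np.mean([dx@f[0],dx@f[1]]);print('center',dx*(far-70)+n*c, dx*far+n*c)
e=(pt(s,263.5,155,24)+pt(s,366.5,155,24))/2; p,M=cur(); print(e,M.T@(e-p))
```

```text
[array([529.3, -18.5]), array([596.4, -40.1])] [array([519. , -19.8]), array([ 483.1, -130.7])] [array([596.4, -40.1]), array([ 562.7, -145.5])] 162.15623832919587 72.06245185117689 72.2691364878959
long 72.16579416953638
[np.float64(-500.12436931587933), np.float64(-499.9141236612138), np.float64(-580.0221981911009), np.float64(-580.2217851068486)]
center [536.93156822 -94.49495724] [558.37002553 -27.85868672]
[530.05 -89.4   24.  ] [-18.44963609  54.8119714    0.19510219]
```

Run:
```python
from h import *
plan([(536.9,-95,5,-17.8)],13)
```

```text
at [ 521.9 -143.6    5.6] jaw -8.38 rz tilt [ 0.001 -0.002 -1.   ] clock 7.175
"turn": [[2.4, 0.0, 0.0], [2.3, 0.0, 0.0], [2.4, 0.0, 0.0], [2.3, 0.1, 0.1]] 
"dp": [[0.01, 1.26, 0.19], [0.02, 1.26, 0.14], [0.01, 1.27, 0.09], [0.02, 1.27, 0.04]]
```

Request:
{"name": "jog_arm", "arguments": {"turn": [[1.2,0,0],[2.4,0,0],[2.4,0,0],[2,0,0.1],[1,0,0],[0.2,0,0]], "dp": [[0.02,0.6,0.1],[0.02,1.3,0.15],[0.02,1.3,0.1],[0.02,1.1,0.05],[0.01,0.4,0],[0,0.1,0]], "gripper": [0.6,0.6,0.6,0.6,0.6,0.6]}}

```text
clock: 7.92
eef_pos: [536.3, -97.5, 5.6]
eef_rot: [-0.487, 1.568, -0.804]
wrist_force: [-2.1, -2.9, 2.1]
finger_gap: 50.1
```

Run:
```python
from h import *
plan([(536.9,-95,5,-17.8)],13)
```

```text
at [536.3 -97.5   5.6] jaw -18.12 rz tilt [ 0.002 -0.002 -1.   ] clock 7.925
"turn": [[-0.3, 0.1, 0.1]] 
"dp": [[0.06, 0.25, -0.02]]
```

Request:
{"name": "jog_arm", "arguments": {"turn": [[-0.3,0,0],[0,0,0]], "dp": [[0,0.25,0],[0,0,0]], "gripper": [0.6,0.6]}}

```text
clock: 8.18
eef_pos: [537.1, -95.1, 5.6]
eef_rot: [-0.345, 1.568, -0.656]
wrist_force: [1.2, 1.0, 3.6]
finger_gap: 49.9
```

Run:
```python
from h import *
plan([(536.9,-95,5,-17.8)],13); snap('wrist','w5'); crop('w5','c5',230,80,450,280,3.5)
```

```text
at [537.1 -95.1   5.6] jaw -17.81 rz tilt [ 0.002 -0.002 -1.   ] clock 8.175
"turn": [[-0.0, 0.1, 0.1]] 
"dp": [[0.06, 0.0, -0.02]]
```

View pics/c5.png

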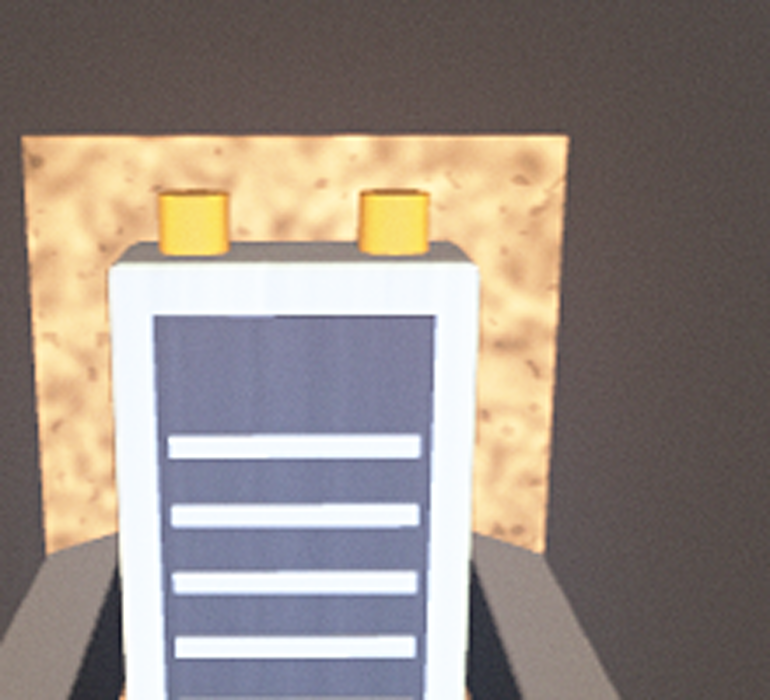

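Request:
{"name": "jog_arm", "arguments": {"turn": [[0,0,0],[0,0,0],[0,0,0],[0,0,0],[0,0,0],[0,0,0],[0,0,0],[0,0,0]], "dp": [[0,0,0],[0,0,0],[0,0,0],[-2,0,0],[-4,0,0],[-5,0,0],[-5,0,0],[-4,0,0]], "gripper": [0.2,0.2,0.2,0.2,0.2,0.2,0.2,0.2]}}

```text
clock: 9.22
eef_pos: [534.7, -94.1, 207.4]
eef_rot: [-3.06, 1.564, 2.912]
wrist_force: [0.2, -0.1, -0.4]
finger_gap: 75.5
```

Run:
```python
from h import *
snap('wrist','w6')
plan([(550,200,225,85)],45)
```

```text
at [536.3 -94.5 212.6] jaw -17.82 rz tilt [ 0. -0. -1.] clock 9.275
"turn": [[-8.6, 0.0, 0.0], [-8.6, 0.0, 0.0], [-8.6, 0.0, 0.0], [-8.6, 0.0, 0.0], [-8.6, 0.0, 0.0], [-8.5, 0.0, 0.0], [-8.6, 0.0, 0.0], [-8.5, 0.0, 0.0]] 
"dp": [[-0.1, 2.37, -0.64], [-0.1, 2.44, -0.28], [-0.1, 2.46, 0.09], [-0.1, 2.41, 0.45], [-0.11, 2.32, 0.81], [-0.1, 2.17, 1.15], [-0.11, 1.98, 1.46], [-0.1, 1.74, 1.73]]
"turn": [[-8.6, -0.0, 0.0], [-8.5, -0.0, 0.0], [-8.6, -0.0, 0.0], [-8.5, -0.0, 0.0]] 
"dp": [[-0.11, 1.46, 1.97], [-0.1, 1.15, 2.17], [-0.11, 0.82, 2.32], [-0.1, 0.47, 2.42]]
```

View pics/w6.png

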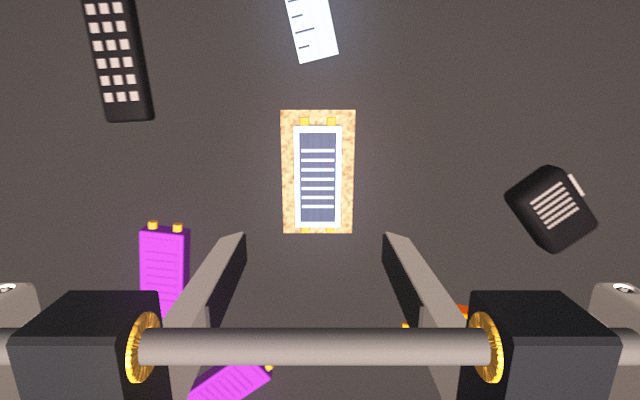

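Run:
```python
from h import *
crop('w6','c6',265,95,370,245,4)
```

```text
(no output)
```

View pics/c6.png

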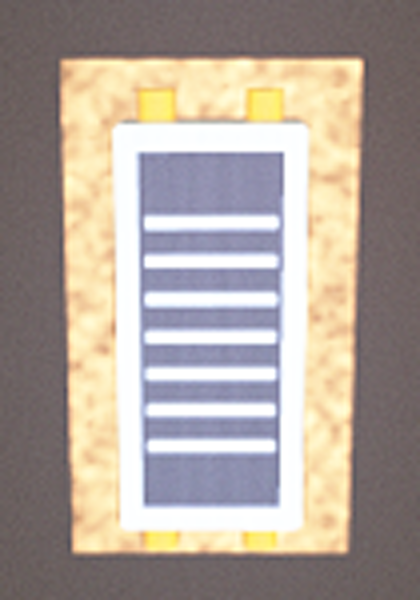

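Run:
```python
from h import *
s=load('w6')
q=lambda a,b,z:pt(s,a/4+265-.38,b/4+95-.38,z)[:2]
m=np.array([q(*x,0) for x in((60,59),(364,59),(349,552),(72,552))]);k=np.array([q(*x,24) for x in((112,124),(308,124),(302,529),(121,529))])
print(m.mean(0),k.mean(0))
for r in(m,k):
  d=(r[0]+r[1]-r[2]-r[3])/2; print(np.linalg.norm(d),np.degrees(np.arctan2(d[1],d[0])))
```

```text
[536.575 -95.075] [536.525 -94.725]
140.98030004223992 72.09198270032665
109.42862970904828 72.47574553871098
```

Request:
{"name": "jog_arm", "arguments": {"turn": [[-8.6,0,0],[-8.6,0,0],[-8.6,0,0],[-8.6,0,0],[-8.6,0,0],[-8.6,0,0],[-8.6,0,0],[-8.6,0,0]], "dp": [[-0.3,2.4,-0.6],[-0.3,2.4,-0.3],[-0.3,2.4,0],[-0.2,2.4,0.4],[-0.2,2.3,0.8],[-0.1,2.2,1.1],[-0.1,2.0,1.4],[-0.1,1.7,1.7]], "gripper": [0.2,0.3,0.4,0.4,0.4,0.4,0.4,0.4]}}

```text
clock: 10.28
eef_pos: [540.0, 104.8, 228.6]
eef_rot: [-1.084, 1.569, -0.159]
wrist_force: [-0.2, 0.3, 1.4]
finger_gap: 56.5
```

Run:
```python
from h import *
plan([(535,200,235,85)],45)
```

```text
at [540.  104.8 228.6] jaw 53.02 rz tilt [ 0.001 -0.    -1.   ] clock 10.275
"turn": [[-8.0, 0.0, 0.0], [-8.0, 0.0, 0.0], [-8.0, 0.0, 0.0], [-8.0, -0.0, 0.1]] 
"dp": [[-0.16, 1.53, 1.83], [-0.16, 1.26, 2.02], [-0.16, 0.97, 2.17], [-0.17, 0.66, 2.29]]
```

Request:
{"name": "jog_arm", "arguments": {"turn": [[-8,0,0],[-8,0,0],[-8,0,0],[-8,0,0],[0,0,0]], "dp": [[-0.2,1.5,1.8],[-0.2,1.3,2.0],[-0.2,1.0,2.2],[-0.2,0.7,2.0],[0,0,0]], "gripper": [0.4,0.4,0.4,0.4,0.4]}}

```text
clock: 10.9
eef_pos: [531.8, 201.3, 234.9]
eef_rot: [2.307, 1.57, -2.472]
wrist_force: [0.4, -1.2, -0.1]
finger_gap: 56.4
```

Run:
```python
from h import *
snap('wrist','w7')
plan([(535,200,235,85)],45)
```

```text
at [531.9 200.6 234.8] jaw 86.05 rz tilt [-0.001 -0.001 -1.   ] clock 10.95
"turn": [[1.0, -0.0, -0.0]] 
"dp": [[-0.02, -0.32, -0.04]]
```

View pics/w7.png

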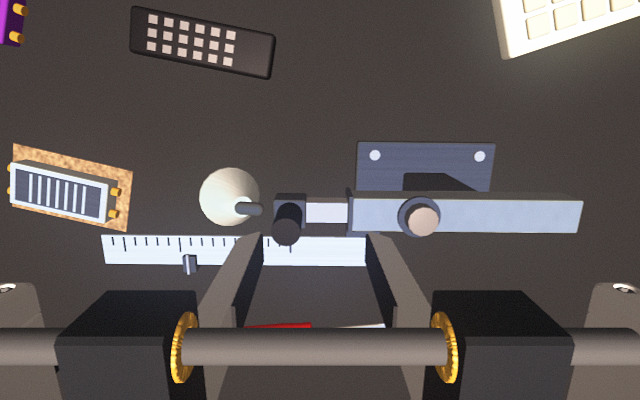

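Run:
```python
from h import *
crop('w7','c7',95,180,295,280,4);crop('w7','c7b',270,170,470,270,4)
```

```text
(no output)
```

View pics/c7.png

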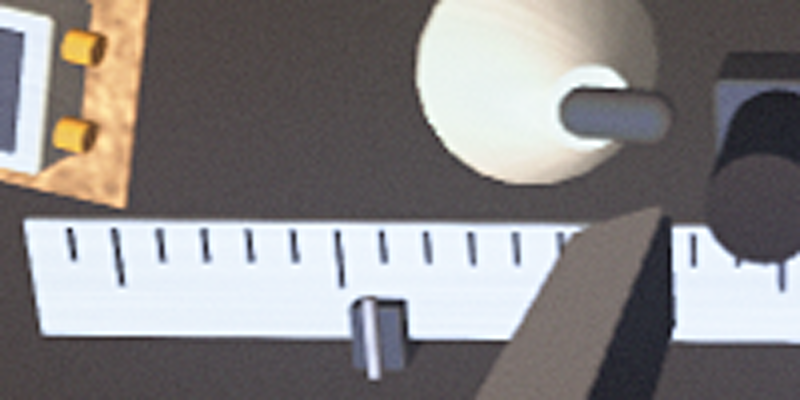

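View pics/c7b.png

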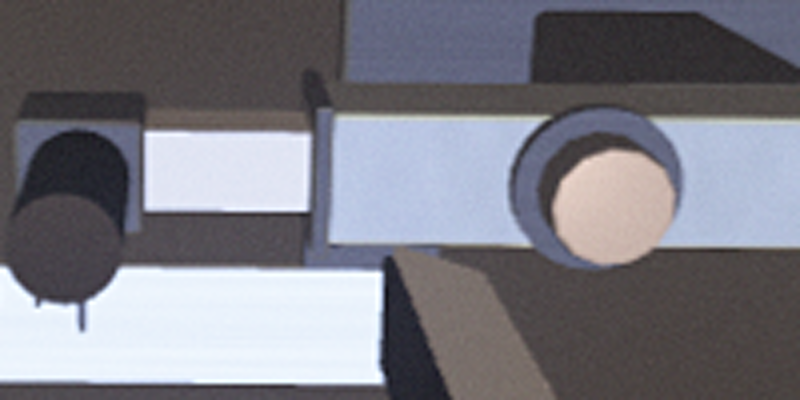

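Run:
```python
from h import *
s=load('w7')
q=lambda a,b,u,v,z=None:pt(s,a/4+u-.38,b/4+v-.38,z)
print('knob',q(66,247,270,170,172),q(66,247,270,170));print('btn',q(613,207,270,170,146),q(613,207,270,170))
print('line',q(372,300,95,180,129),q(375,378,95,180,129), q(373,340,95,180))
print('tube',[q(*x,270,170,130) for x in((332,116),(798,120),(332,244),(798,247))])
t=[q(*x,95,180,121) for x in((23,219),(590,223),(43,334),(798,340))];print('scale',t)
K=q(66,247,270,170,172)[:2];B=q(613,207,270,170,146)[:2];L=(q(372,300,95,180,129)[:2]);d=K-B
print(np.linalg.norm(d),np.degrees(np.arctan2(d[1],d[0])));ax=d/np.linalg.norm(d)
print('line along',(L-K)@ax,np.cross(ax,L-K))
```

```text
knob [544.6 180.7 172. ] [544.6 180.7 171.9]
btn [553.2 289.1 146. ] [553.1 289.  146.4]
line [576.8  87.  129. ] [595.7  84.6 129. ] [586.4  85.7 129. ]
tube [array([534.9, 234.6, 130. ]), array([542.3, 332.7, 130. ]), array([563.6, 233.5, 130. ]), array([571.1, 334.1, 130. ])]
scale [array([555.5,   9. , 121. ]), array([564.9, 135.4, 121. ]), array([583.6,   7. , 121. ]), array([596.7, 179.5, 121. ])]
108.74060878990888 -94.53610504248084
line along 90.85989226976703 39.50961878740826<stdin>:10: DeprecationWarning: Arrays of 2-dimensional vectors are deprecated. Use arrays of 3-dimensional vectors instead. (deprecated in NumPy 2.0)
```

Run:
```python
from h import *
plan([(553.2,289,180,85.7),(553.2,289,155,85.7)],25)
```

```text
at [531.9 200.6 234.8] jaw 86.05 rz tilt [-0.001 -0.001 -1.   ] clock 10.95
"turn": [[0.1, -0.0, -0.0], [0.1, -0.0, -0.0], [0.0, -0.0, -0.0], [0.1, -0.0, -0.0], [0.0, -0.0, -0.0], [0.0, -0.0, -0.0], [0.0, -0.0, -0.0]] 
"dp": [[1.09, -0.3, 1.79], [1.1, -0.3, 1.79], [1.09, -0.3, 1.8], [1.1, -0.3, 1.8], [1.09, -0.3, 1.79], [1.25, 0.0, 0.0], [1.25, 0.0, 0.0]]
```

Request:
{"name": "jog_arm", "arguments": {"turn": [[0,0,0],[0,0,0],[0,0,0],[0,0,0],[0,0,0],[0,0,0],[0,0,0]], "dp": [[0.8,-0.4,1.8],[1.0,-0.4,1.8],[1.0,-0.3,1.8],[1.1,-0.3,1.8],[1.1,-0.3,1.6],[1.0,-0.2,0],[0,0,0]], "gripper": [1,1,1,1,1,1,1], "grip_force": 10}}

```text
clock: 11.82
eef_pos: [559.0, 291.7, 168.1]
eef_rot: [2.189, 1.567, -2.599]
wrist_force: [0.5, -0.1, 0.2]
finger_gap: 0.8
```

Run:
```python
from h import *
plan([(553.2,289,149,85.7)],25);st=manip.read_state();print(st['finger_gap'],st['wrist_force'])
snap('wrist','w8')
```

```text
at [559.  291.7 168.1] jaw 85.64 rz tilt [-0.003 -0.002 -1.   ] clock 11.825
"turn": [[-0.1, -0.1, -0.2]] 
"dp": [[1.91, 0.55, -0.31]]
0.782498084690694 [ 0.45850444 -0.14902674  0.17454378]
```

View pics/w8.png

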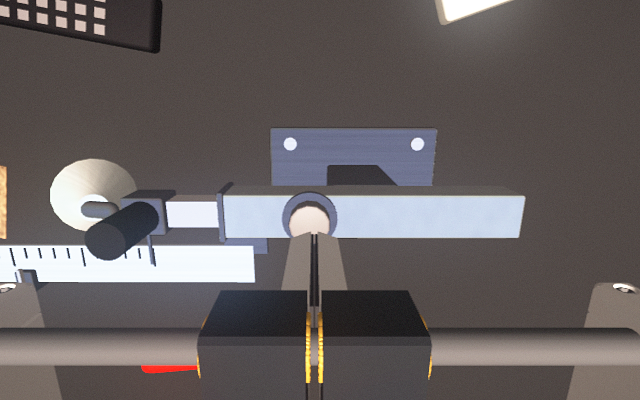

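Request:
{"name": "jog_arm", "arguments": {"turn": [[0,0,0],[0,0,0],[0,0,0]], "dp": [[0.6,0.3,-0.2],[0.7,0.3,-0.1],[0.4,0,0]], "gripper": [1,1,1]}}

```text
clock: 12.25
eef_pos: [552.8, 288.2, 152.2]
eef_rot: [2.621, 1.57, -2.169]
wrist_force: [1.3, 0.3, 0.5]
finger_gap: 0.3
```

Request:
{"name": "jog_arm", "arguments": {"turn": [[0,0,0],[0,0,0],[0,0,0]], "dp": [[0.3,0,0],[0.3,0,0],[0.3,0,0]], "gripper": [1,1,1]}}

```text
clock: 12.62
eef_pos: [552.9, 288.1, 143.0]
eef_rot: [3.105, 1.57, -1.685]
wrist_force: [-2.9, -1.1, 3.6]
finger_gap: 0.3
```

Request:
{"name": "jog_arm", "arguments": {"turn": [[0,0,0],[0,0,0]], "dp": [[0.3,0,0],[0.3,0,0]], "gripper": [1,1]}}

```text
clock: 12.88
eef_pos: [553.1, 288.2, 137.8]
eef_rot: [-1.706, 1.57, -0.213]
wrist_force: [-10.1, -5.0, 26.9]
finger_gap: 0.4
```

Request:
{"name": "jog_arm", "arguments": {"turn": [[0,0,0],[0,0,0]], "dp": [[0.2,0,0],[0.2,0,0]], "gripper": [1,1]}}

```text
clock: 13.12
eef_pos: [553.1, 288.2, 137.9]
eef_rot: [-1.343, 1.568, 0.151]
wrist_force: [-11.1, -6.0, 21.1]
finger_gap: 0.7
```

Request:
{"name": "jog_arm", "arguments": {"turn": [[0,0,0],[0,0,0],[0,0,0],[0,0,0],[0,0,0],[0,0,0]], "dp": [[-1,0,0],[-3,0,0],[-4,0,0],[-3.0,0,-2.5],[0,0,-2.5],[0,0,0]], "gripper": [1,1,0.5,0.5,0.5,0.5]}}

```text
clock: 13.88
eef_pos: [549.2, 237.6, 251.6]
eef_rot: [-1.329, 1.567, 0.165]
wrist_force: [0.1, -0.1, 0.7]
finger_gap: 37.1
```

Run:
```python
from h import *
snap('wrist','w9');plan([(544.6,180.7,215,85.7),(544.6,180.7,138,85.7)],25);st=manip.read_state();print(st['finger_gap'],st['wrist_force'])
```

```text
at [549.3 238.4 251.7] jaw 85.64 rz tilt [ 0.004  0.001 -1.   ] clock 13.925
"turn": [[-0.0, 0.0, 0.1], [-0.0, 0.0, 0.1], [-0.1, 0.1, 0.0], [0.0, -0.0, 0.0], [0.0, -0.0, 0.0], [0.0, -0.0, 0.0], [0.0, -0.0, 0.0]] 
"dp": [[1.22, 0.01, -1.93], [1.22, 0.02, -1.93], [1.22, 0.01, -1.93], [1.92, 0.0, 0.0], [1.93, 0.0, 0.0], [1.92, 0.0, 0.0], [1.93, 0.0, 0.0]]
41.040124508371065 [-0.24821351  0.69402415  0.5080747 ]
```

View pics/w9.png

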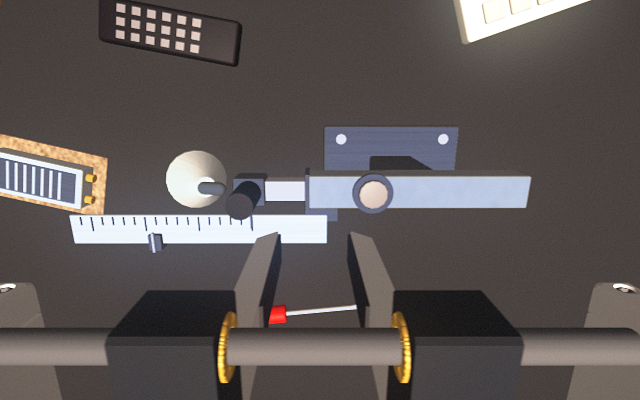

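Run:
```python
from h import *
crop('w9','c9',130,165,270,255,5.5)
s=load('w9');print(pt(s,374,193),pt(s,239,205,172))
```

```text
[552.2 290.5 137.6] [544.  180.9 172. ]
```

View pics/c9.png

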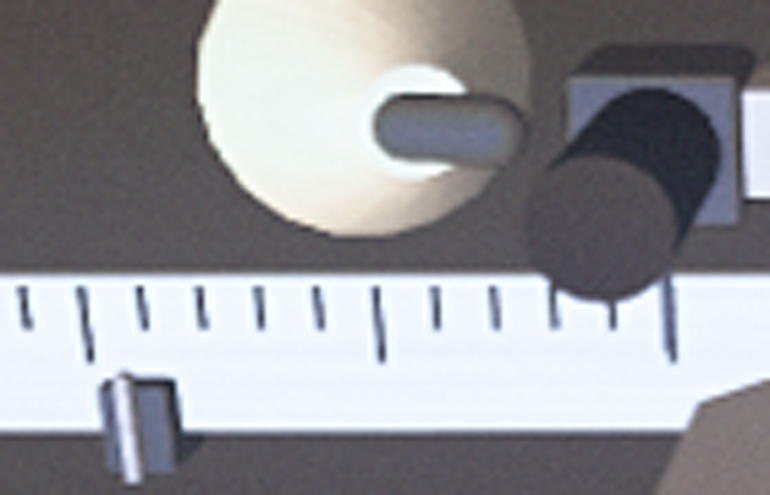

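Run:
```python
from h import *
s=load('w9')
q=lambda a,b,z=None:pt(s,a/5.5+130-.4,b/5.5+165-.4,z)
ax=np.array([-.0755,-.99715])
K=q(603,228,172)[:2];L=q(125,378,129)[:2];B=pt(s,374,193,138)[:2]
print(K,L,(L-K)@ax,B,(K-B)@ax)
for u in(672,382,90): print(q(u,361,121))
P=q(672,361,125)[:2];print(P,(L-P)@ax)
```

```text
[544.9 181. ] [577.1  87.1] 91.201285 [552.1 290.4] 109.63180999999997
[584.2 177.  121. ]
[580.3 127.5 121. ]
[576.4  77.6 121. ]
[582.7 177.9] 90.96402
```

Request:
{"name": "jog_arm", "arguments": {"turn": [[0,0,0],[0,0,0],[0,0,0],[0,0,0],[0,0,0]], "dp": [[0.8,0,-1.9],[1.2,0,-1.9],[1.2,0,-1.6],[0.5,0,0],[0,0,0]], "gripper": [0.45,0.45,0.45,0.45,0.45]}}

```text
clock: 14.55
eef_pos: [545.4, 186.6, 211.9]
eef_rot: [-1.046, 1.567, 0.451]
wrist_force: [-0.5, 0.7, 0.4]
finger_gap: 51.6
```

Run:
```python
from h import *
snap('wrist','w10');plan([(544.3,180.7,138,85.7)],20);st=manip.read_state();print(st['finger_gap'],st['wrist_force'])
```

```text
at [545.4 186.6 212.1] jaw 85.79 rz tilt [ 0.003  0.001 -1.   ] clock 14.6
"turn": [[0.0, 0.0, 0.0], [0.0, 0.0, 0.1], [0.0, 0.0, 0.0], [0.1, 0.1, 0.1]] 
"dp": [[1.85, 0.02, -0.15], [1.85, 0.02, -0.15], [1.86, 0.02, -0.16], [1.85, 0.03, -0.15]]
51.90958029142102 [ 0.41097903  0.54415417 -0.19097088]
```

View pics/w10.png

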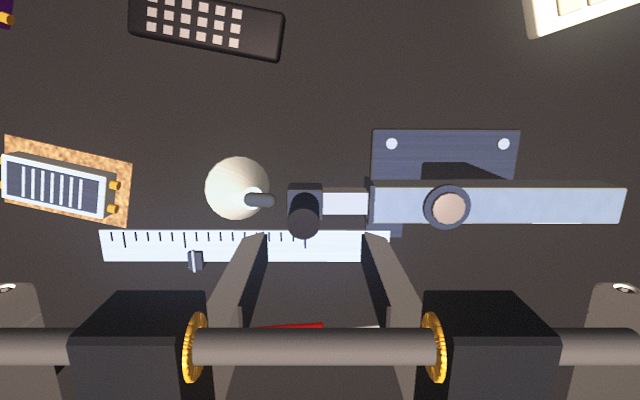

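Request:
{"name": "jog_arm", "arguments": {"turn": [[0,0,0],[0,0,0],[0,0,0],[0,0,0],[0,0,0]], "dp": [[1.6,0.1,-0.3],[1.8,0,-0.2],[1.8,0,-0.1],[1.4,0,0],[0.5,0,0]], "gripper": [0.45,0.45,0.45,0.45,0.45]}}

```text
clock: 15.22
eef_pos: [543.9, 181.8, 136.7]
eef_rot: [-1.062, 1.567, 0.437]
wrist_force: [-0.3, -0.5, 0.2]
finger_gap: 51.6
```

Run:
```python
from h import *
plan([(544.6,180.7,138,85.7)],20);st=manip.read_state();print(st['finger_gap'],st['wrist_force'])
```

```text
at [543.9 181.8 136.7] jaw 85.89 rz tilt [ 0.004  0.002 -1.   ] clock 15.225
"turn": [[0.2, 0.1, 0.2]] 
"dp": [[-0.13, -0.08, -0.1]]
51.56513618013518 [-0.27458192 -0.54447723  0.24668267]
```

Request:
{"name": "jog_arm", "arguments": {"turn": [[0,0,0],[0,0,0],[0,0,0],[0,0,0],[0,0,0],[0,0,0]], "dp": [[-0.1,-0.1,-0.1],[0,0,0],[0,0,0],[0,0,0],[0,0,0],[0,0,0]], "gripper": [0.6,0.8,0.9,0.9,0.9,0.9], "grip_force": 30}}

```text
clock: 15.98
eef_pos: [545.2, 179.4, 138.6]
eef_rot: [-1.563, 1.566, -0.065]
wrist_force: [0.2, 1.8, -3.4]
finger_gap: 21.3
```

Run:
```python
from h import *
st=manip.read_state();print(st['finger_gap'],st['wrist_force'])
p,M=cur();t=p+91*np.array([-.0755,-.99715,0]); print(t);plan([(t[0],t[1],p[2],85.7)],13)
```

```text
21.322190376818167 [ 0.16655145  1.84621514 -3.37084545]
[538.2975495   88.6154143  138.59368829]
at [545.2 179.4 138.6] jaw 85.86 rz tilt [ 0.004 -0.    -1.   ] clock 15.975
"turn": [[0.0, 0.0, 0.0], [0.0, 0.0, 0.0], [0.0, 0.0, 0.0], [0.0, 0.0, 0.1], [0.0, 0.0, 0.0], [0.1, 0.0, 0.1], [0.0, 0.0, 0.0], [0.1, 0.0, 0.1]] 
"dp": [[-0.0, 0.0, -1.14], [-0.0, 0.0, -1.14], [-0.0, 0.0, -1.14], [-0.0, 0.01, -1.14], [-0.0, 0.0, -1.13], [-0.0, 0.01, -1.14], [-0.0, 0.0, -1.14], [-0.0, 0.01, -1.13]]
```

Request:
{"name": "jog_arm", "arguments": {"turn": [[0,0,0],[0,0,0],[0,0,0],[0,0,0],[0,0,0],[0,0,0],[0,0,0],[0,0,0]], "dp": [[0,0,-0.6],[0,0,-1.1],[0,0,-1.1],[0,0,-1.1],[0,0,-1.1],[0,0,-1.1],[0,0,-1.1],[0,0,-0.6]], "gripper": [0.9,0.9,0.9,0.9,0.9,0.9,0.9,0.9]}}

```text
clock: 16.98
eef_pos: [539.6, 105.4, 138.6]
eef_rot: [-0.605, 1.559, 0.898]
wrist_force: [1.5, 7.3, -3.6]
finger_gap: 21.9
```

Run:
```python
from h import *
st=manip.read_state();print(st['finger_gap'],st['wrist_force'])
plan([(538.3,88.6,138.6,85.7)],13)
snap('wrist','w11')
```

```text
21.88551423528626 [ 1.51864122  7.26074093 -3.60014037]
at [539.6 105.4 138.6] jaw 86.14 rz tilt [ 0.007  0.009 -1.   ] clock 16.975
"turn": [[0.2, 0.3, 0.2], [0.2, 0.3, 0.2]] 
"dp": [[-0.01, 0.01, -0.84], [-0.0, -0.0, -0.85]]
```

View pics/w11.png

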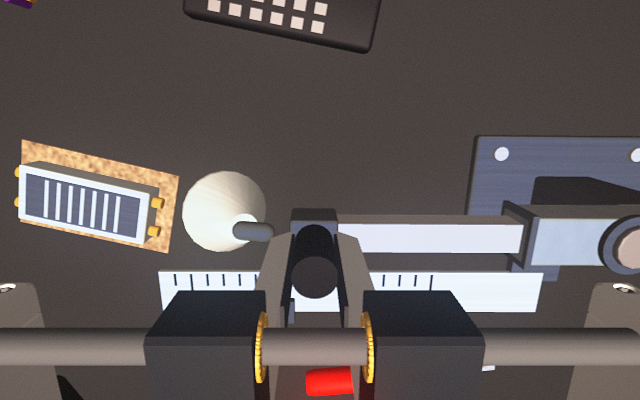

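Request:
{"name": "jog_arm", "arguments": {"turn": [[0,0.2,0.1],[0,0.2,0.1],[0,0,0]], "dp": [[0,0,-0.7],[0,0,-0.6],[0,0,0]], "gripper": [0.9,0.9,0.9]}}

```text
clock: 17.4
eef_pos: [538.6, 93.5, 138.6]
eef_rot: [-0.595, 1.564, 0.91]
wrist_force: [1.7, 5.9, -4.2]
finger_gap: 21.4
```

Run:
```python
from h import *
st=manip.read_state();print(st['finger_gap'],st['wrist_force'])
plan([(538.3,88.6,138.6,85.7)],13)
snap('wrist','w12');snap('scene','s12');snap('top','t12')
crop('w12','c12',240,200,400,340,5)
```

```text
21.35366144590904 [ 1.74780567  5.8930791  -4.20469188]
at [538.6  93.5 138.6] jaw 86.19 rz tilt [ 0.004  0.005 -1.   ] clock 17.4
"turn": [[0.5, 0.3, 0.2]] 
"dp": [[-0.0, -0.0, -0.49]]
```

View pics/c12.png

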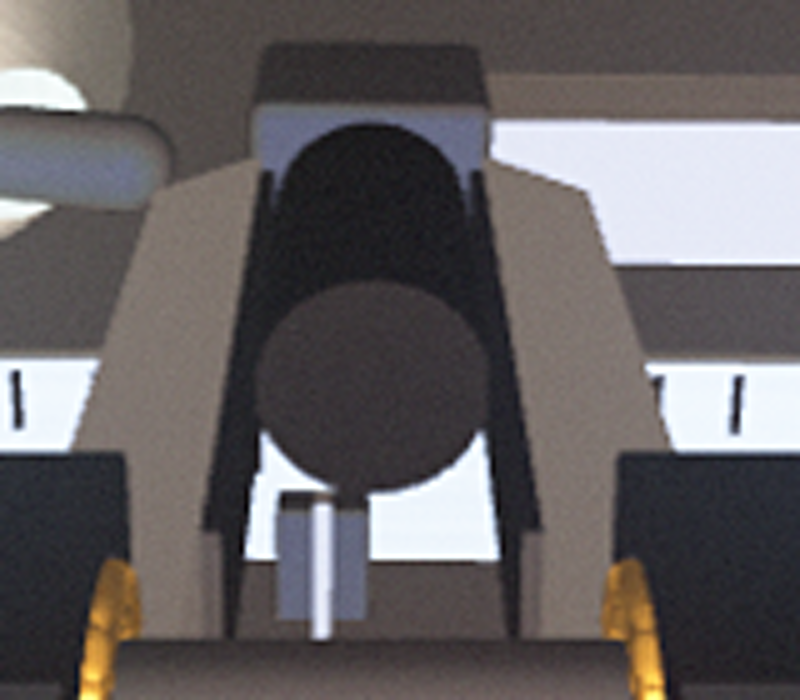

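View pics/s12.png

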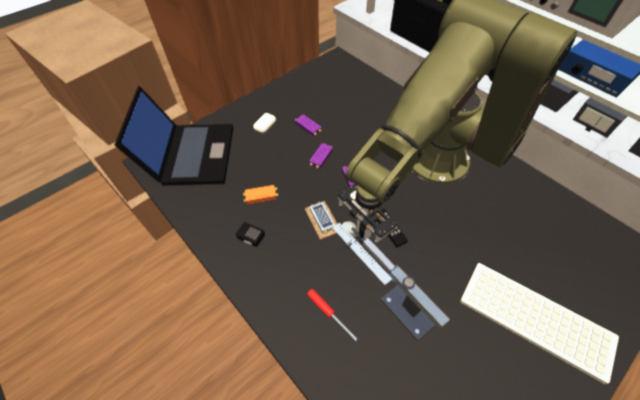

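View pics/t12.png

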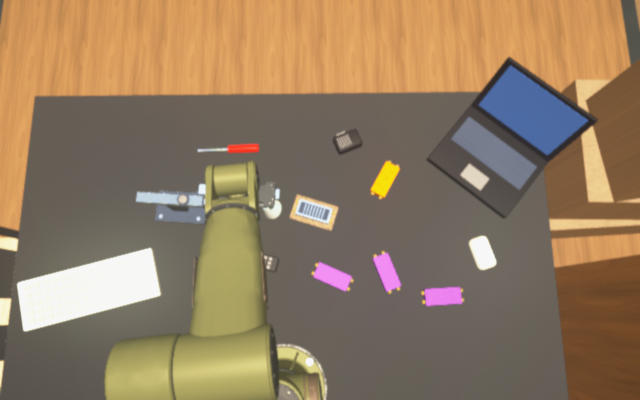

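Run:
```python
from h import *
s=load('w12')
q=lambda a,b,z=None:pt(s,a/5+240-.4,b/5+200-.4,z)
ax=np.array([-.0755,-.99715])
K=q(372,386,172)[:2];L=q(322,503,129)[:2];L2=q(321,638,129)[:2]
print(K,L,L2,(L-K)@ax,(L2-K)@ax)
C1=q(253,103,130)[:2];C2=q(488,103,130)[:2];print('collar',C1,C2,(L-(C1+C2)/2)@ax,np.linalg.norm(C1-C2))
print((L-cur()[0][:2])@ax)
for z in(123,126,129): print('ptr',(L-q(351,497,z)[:2])@ax)
crop('w12','c12b',285,285,325,335,15)
```

```text
[538.1  94.1] [576.7  85.7] [595.7  84.1] 5.46175999999999 5.622699999999997
collar [524.4  81.8] [526.2 108.4] 5.492509999999985 26.660832695172907
5.018589544685383
ptr 3.5321949999999918
ptr 3.488459999999988
ptr 3.5444399999999923
```

View pics/c12b.png

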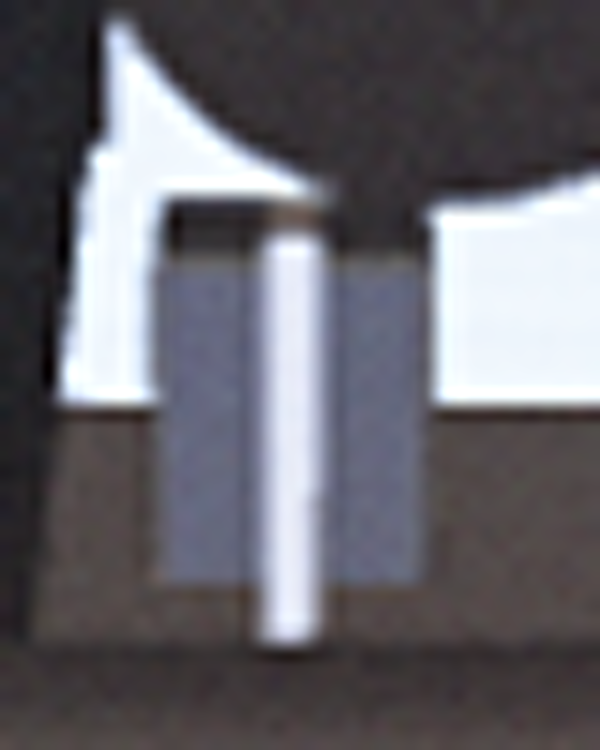

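Run:
```python
from h import *
ax=np.array([-.0755,-.99715])
s=load('w9')
q=lambda a,b,z=None:pt(s,a/5.5+130-.4,b/5.5+165-.4,z)[:2]
print('w9 line',q(125,378,129)@ax,'line out',q(134,482,129)@ax,'ticks',[(q(u,v,121)@ax).round(2) for u,v in((663,280),(672,361),(374,289),(382,361),(80,289),(90,361))],'collar',q(568,78,130)@ax,q(738,81,130)@ax,q(738,222,130)@ax,'knob',q(603,228,172)@ax)
print('scale edge dir',q(0,273,121),q(770,273,121),q(0,433,121),q(690,433,121))
s=load('w7')
q=lambda a,b,z=None:pt(s,a/4+95-.38,b/4+180-.38,z)[:2]
r=lambda a,b,z=None:pt(s,a/4+270-.38,b/4+170-.38,z)[:2]
print('w7 line',q(372,300,129)@ax,'out',q(375,378,129)@ax,'ticks',[(q(u,v,121)@ax).round(2) for u,v in((782,290),(342,285),(122,285),(113,231),(338,232))],'collar',r(17,122,130)@ax,r(142,122,130)@ax,r(142,230,130)@ax,'knob',r(66,247,172)@ax)
s=load('w12')
q=lambda a,b,z=None:pt(s,a/5+240-.4,b/5+200-.4,z)[:2]
print('w12 line',q(322,503,129)@ax,q(321,638,129)@ax,'ticks',[(q(u,v,121)@ax).round(2) for u,v in((15,372),(20,428),(740,377),(736,432),(661,412))])
print('collar',q(253,103,130)@ax,q(491,103,130)@ax,q(491,155,130)@ax)
crop('w8','c8',60,180,220,300,5)
```

```text
w9 line -130.42281499999999 line out -129.54877 ticks [np.float64(-219.89), np.float64(-220.6), np.float64(-170.77), np.float64(-170.95), np.float64(-120.91), np.float64(-120.9)] collar -208.163125 -235.28247499999998 -234.35687 knob -221.6241
scale edge dir [559.6  65.7] [569.7 195.6] [588.3  59.3] [597.7 178.5]
w7 line -130.30044999999998 out -129.33424 ticks [np.float64(-220.5), np.float64(-120.77), np.float64(-70.87), np.float64(-70.58), np.float64(-121.1)] collar -207.963695 -234.32464 -234.34931999999998 knob -221.302305
w12 line -128.996605 -128.83566499999998 ticks [np.float64(-90.69), np.float64(-90.98), np.float64(-180.87), np.float64(-180.84), np.float64(-171.2)]
collar -121.15906999999999 -148.125855 -148.29480999999998
```

View pics/c8.png

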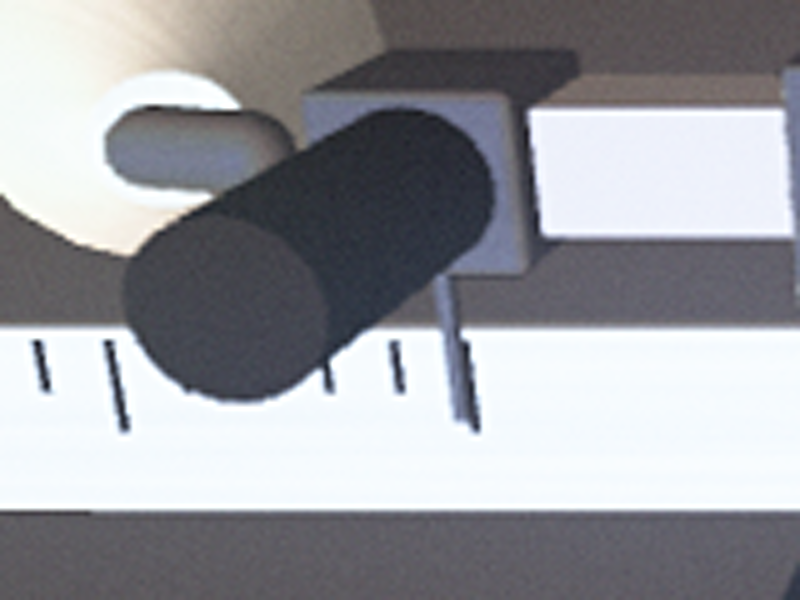

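Request:
{"name": "jog_arm", "arguments": {"turn": [[0.3,0.2,0.1],[0,0,0],[0,0,0]], "dp": [[0,0,-0.54],[0,0,0],[0,0,0]], "gripper": [0.9,0.9,0.9]}}

```text
clock: 17.92
eef_pos: [538.3, 89.6, 138.6]
eef_rot: [-0.571, 1.567, 0.929]
wrist_force: [0.6, 3.9, -3.5]
finger_gap: 21.2
```

Run:
```python
from h import *
st=manip.read_state();print(st['finger_gap'],st['wrist_force'])
plan([(538.3,88.2,138.6,85.7)],13)
snap('wrist','w13')
crop('w13','c13',240,200,400,340,5)
```

```text
21.226664758640624 [ 0.56244538  3.88300791 -3.50640923]
at [538.3  89.6 138.6] jaw 85.96 rz tilt [ 0.003  0.003 -1.   ] clock 17.925
"turn": [[0.3, 0.2, 0.1]] 
"dp": [[-0.0, -0.01, -0.14]]
```

View pics/c13.png

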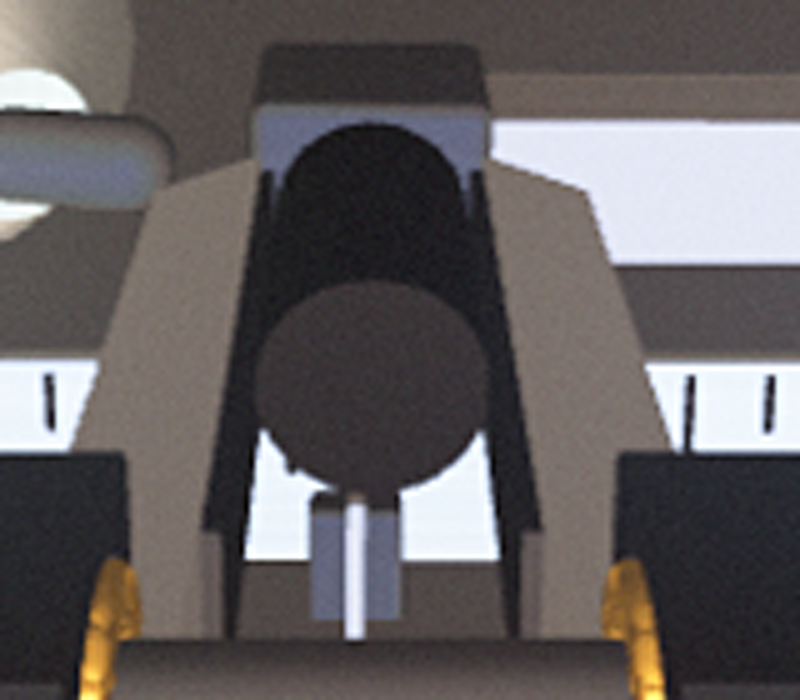

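Run:
```python
from h import *
ax=np.array([-.0755,-.99715])
s=load('w13')
q=lambda a,b,z=None:pt(s,a/5+240-.4,b/5+200-.4,z)[:2]
print('line',q(357.5,503,129)@ax,q(355,636,129)@ax,'clip',q(310,512,128)@ax,q(402,512,128)@ax,'ticks',[(q(u,v,121)@ax).round(2) for u,v in((48,375),(52,430),(771,377),(768,432),(691,377),(687,448))])
print('collar',q(253,103,130)@ax,q(491,103,130)@ax,q(491,155,130)@ax,'knob',q(372,386,172)@ax, 'tcp',cur()[0][:2]@ax)
print('scale',q(0,357,121),q(800,360,121))
```

```text
line -129.18848500000001 -128.90518 clip -123.41854999999998 -134.64703 ticks [np.float64(-90.7), np.float64(-90.88), np.float64(-180.57), np.float64(-180.75), np.float64(-170.64), np.float64(-170.69)]
collar -117.239985 -144.21432 -144.390825 knob -130.646545 tcp -129.96779700758702
scale [558.   42.9] [565.6 141.7]
```

Request:
{"name": "jog_arm", "arguments": {"turn": [[0.2,0.1,0]], "dp": [[0,0,-0.16]], "gripper": [0.9]}}

```text
clock: 18.1
eef_pos: [538.1, 88.5, 138.6]
eef_rot: [-0.765, 1.567, 0.732]
wrist_force: [0.8, 6.7, -3.4]
finger_gap: 21.6
```

Run:
```python
from h import *
ax=np.array([-.0755,-.99715])
print('tcp',cur()[0]);snap('wrist','w14');print('tcp',cur()[0]);snap('wrist','w14');print('tcp',cur()[0],cur()[0][:2]@ax+220.05)
crop('w14','c14',240,200,400,340,5)
```

```text
tcp [538.1450703   88.48937303 138.58872641]
tcp [538.15869696  88.3906694  138.61465967]
tcp [538.17300887  88.37178451 138.62484909] 91.29801291062319
```

View pics/c14.png

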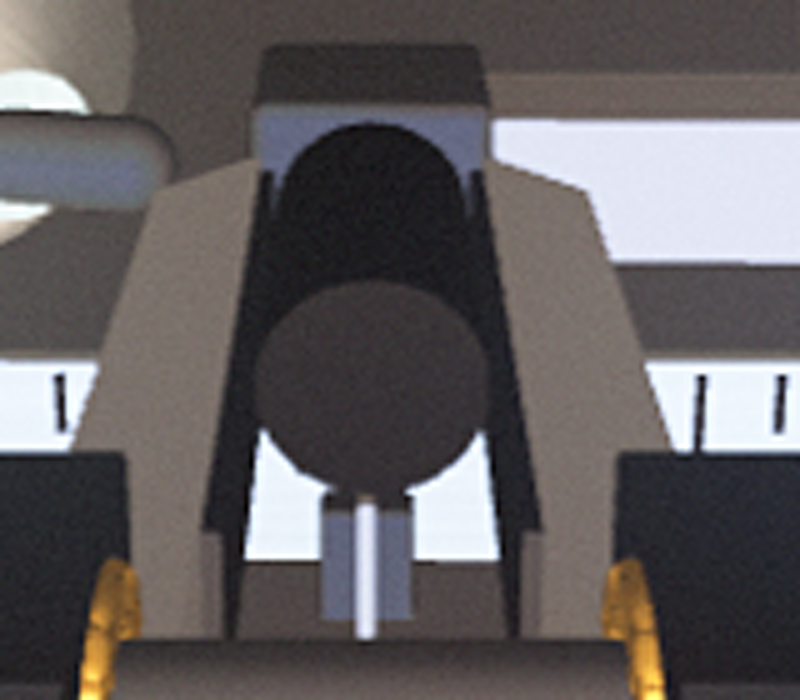

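Request:
{"name": "jog_arm", "arguments": {"turn": [[0.1,0.1,0]], "dp": [[0,0,-0.06]], "gripper": [0.9]}}

```text
clock: 18.32
eef_pos: [538.1, 88.3, 138.6]
eef_rot: [-1.083, 1.568, 0.412]
wrist_force: [1.8, 7.2, -4.2]
finger_gap: 21.4
```

Run:
```python
from h import *
ax=np.array([-.0755,-.99715])
snap('wrist','w15');snap('scene','s15');snap('top','t15');print('tcp',cur()[0],cur()[0][:2]@ax+220.05,manip.read_state()['wrist_force'])
crop('w15','c15',240,200,400,340,5);crop('s15','s15c',300,190,460,330,5)
```

```text
tcp [538.16458041  88.2808299  138.60874686] 91.38934464910119 [ 1.38877626  6.12959181 -3.77451977]
```

View pics/c15.png

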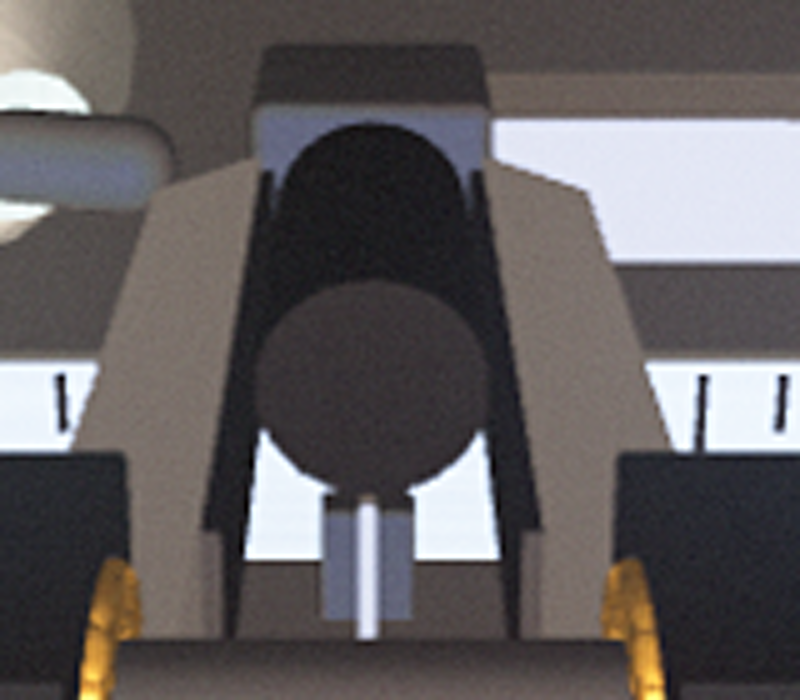

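View pics/s15c.png

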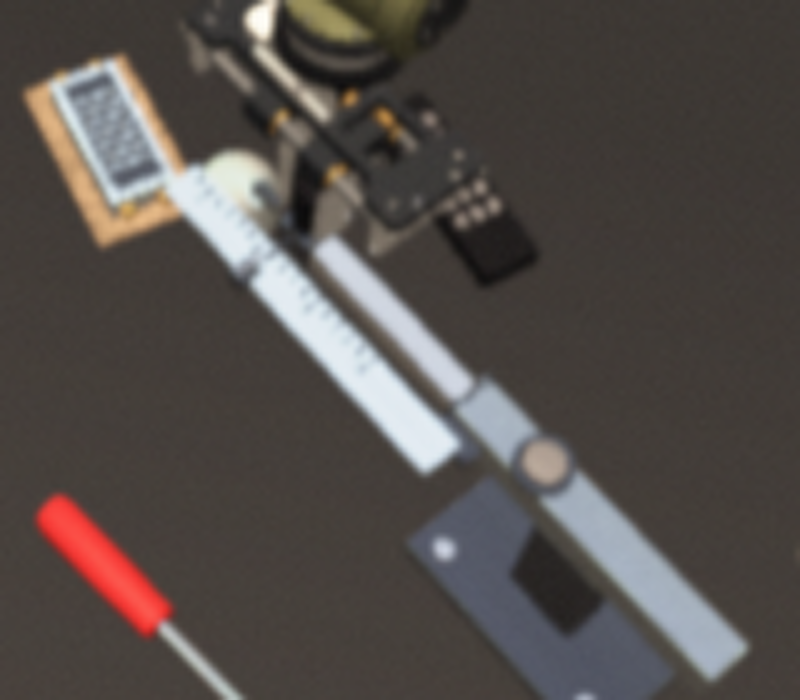

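Request:
{"name": "jog_arm", "arguments": {"turn": [[0,0,0]], "dp": [[0,0,-0.06]], "gripper": [0.9]}}

```text
clock: 18.6
eef_pos: [538.1, 88.2, 138.6]
eef_rot: [-0.936, 1.567, 0.56]
wrist_force: [2.8, 5.9, -3.9]
finger_gap: 21.3
```

Run:
```python
from h import *
ax=np.array([-.0755,-.99715])
for i in range(4): camera('top')
snap('wrist','w16');print('tcp',cur()[0],cur()[0][:2]@ax+220.05,manip.read_state()['wrist_force'])
crop('w16','c16',290,270,340,335,10)
s=load('w16');q=lambda a,b,z=None:pt(s,a,b,z)[:2]
crop('t15','t16',230,170,350,240,6)
```

```text
tcp [538.14807139  88.19123704 138.60643985] 91.47992859156832 [ 1.60782098  6.06435282 -4.18727452]
```

View pics/c16.png

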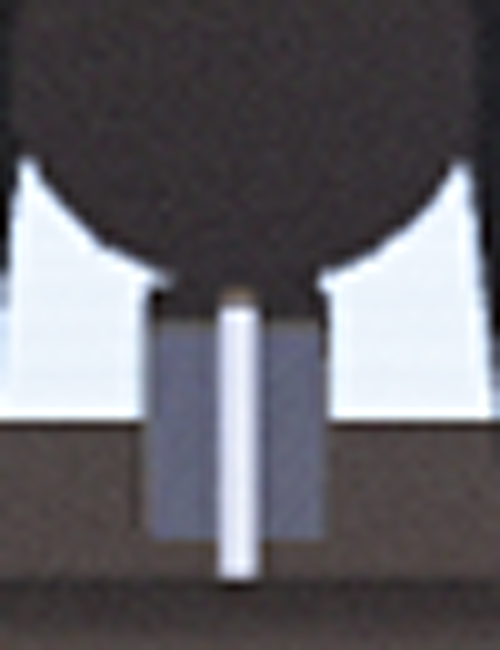

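View pics/t16.png

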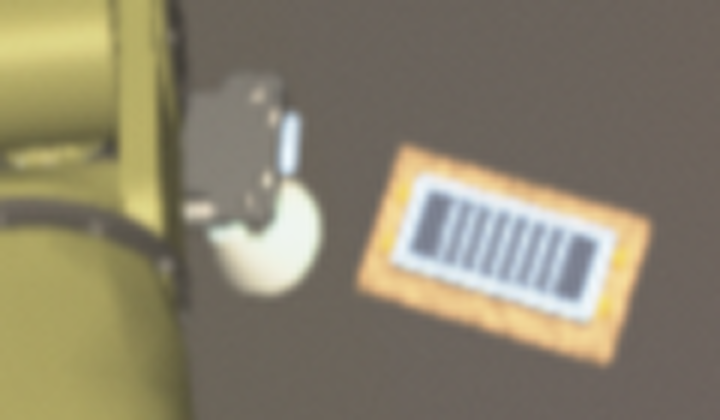

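```bash
python3 -c "
from cell import order
print(order.sign_off())"
```

```text
the job is handed in; nothing more can be done
None
```

The job is handed in at about 19 s of the 61 s allowed. My last checks agreed with the task, but the pointer tip itself was hidden from view at the end.

- **Module:** I slid it across the desk with a light 4 N grip and released it on the cork mat. It lies wholly on the mat. The wrist camera put its centre within about 0.5 mm of the mat's centre and its long side within about 0.4° of the mat's. I kept the gripper height steady but did not separately measure that the module never left the desk.
- **Lock button:** I pushed it until it bottomed out. Its top then read about 137.6 mm by depth camera, against 138 mm for fully down.
- **Lamp arm:** I pulled it by the knob, and the arm was still holding there at hand-in with a 30 N grip. The last reading showed about 6 N of spring pull and no drift.
- **Pointer on the marker:** The knob hid the pointer tip, so I judged alignment by the knob's axis, which stands at the same place along the arm. In the last picture it was within about 0.3–0.5 mm of the marker line.
- **Disagreement between estimates:** Different views put the marker at 90.5 to 92 mm along the arm. The arm's own travel read 91.5 mm, so I expect the error to be under about 1 mm.
- **Left alone:** No move took the gripper to the marker clip, hand microphone, remote control or screwdriver, and none looked displaced in the later pictures. I did not measure their positions before and after.

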